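Set the sine plate to 20 degrees on a gauge block

TASK

Set the sine plate to 20 degrees with the right gauge block, the middle-height one of the three: stand it upright on the outlined seat of the base while the plate is swung up, then tip the plate down so that its roller rests on the block. Leave the other two blocks where they are and let go of everything.

Things in the scene. Friction and masses are not known exactly. Their poses are not given: they have to be found in the camera images.
- sine_base: Dark steel base of the sine plate, fixed on the cabinet: 176 mm long (x) by 92 mm wide (y) by 22 mm thick; origin: centre of its underside. The plate's hinge axis runs along y at x = -60 mm, 32 mm above the underside; +x points from the hinge to the seat end (roughly to the robot's right). Hinge cheeks (26 mm long, 9 mm thick) at y = +-41 mm stand to 44 mm above the underside.
- seat (a point): Centre of the block's seat on the base's flat top face, 113 mm from the hinge axis (x = +53 mm, y = 0 of the base, 22 mm above its underside). A fine light outline, 46 mm along the base's x by 48 mm along its y, marks it; nothing stands proud. Axes as the base's.
- sine_plate (a joint): Angle of the hinged plate, rad: 0 = flat on the base, grows as the free end rises, stop at 1.45; starts at 1.25 to 1.4, clear above the seat. Resting on a block of height h it reads asin(h / 120 mm). Stiff hinge: up to 3 N at the free edge moves it; above about 1.1 rad it stays where left, below about 0.8 rad it sinks slowly by its own weight until something carries it.
- plate_edge (a point): Middle of the steel plate's free edge, on its upper face, 136 mm from the hinge axis. Axes turn with the plate: x away from the hinge, y along the hinge, z out of the upper face. Plate 70 mm wide, 14 mm thick; upper face 18 mm from the plane of the hinge axis; a roller of 10 mm radius, 64 mm long, sits under it 120 mm from the hinge.
- block_mid: The middle-height one of three plain steel gauge blocks standing in a row on the cabinet, to the right of the sine plate: 36 mm (x) by 40 mm (y) by 41 mm high (z), small dark hole mark on top. Origin: centre of its underside. The three swap places; tell them apart by height (21, 41, 60 mm). It weighs about 0.25 kg. This is the one for 20 degrees.
- block_low: The lowest of three plain steel gauge blocks standing in a row on the cabinet, to the right of the sine plate: 36 mm (x) by 40 mm (y) by 21 mm high (z), small dark hole mark on top. Origin: centre of its underside. The three swap places; tell them apart by height (21, 41, 60 mm).
- block_tall: The tallest of three plain steel gauge blocks standing in a row on the cabinet, to the right of the sine plate: 36 mm (x) by 40 mm (y) by 60 mm high (z), small dark hole mark on top. Origin: centre of its underside. The three swap places; tell them apart by height (21, 41, 60 mm).

How it is judged:
By the outcome, as a careful person would: the job done as asked, in the order asked, and still so for the second after the job is handed in, with the robot touching nothing.
It also fails if it takes over 51 s, if anything falls off the work surface, if the arm or the gripper's body presses on something with over 40 N, if the wrist force passes 120 N, or if a joint passes its speed limit or range.

ROBOT

A 6-joint arm with a two-finger parallel gripper is mounted at the origin on a cart in front of the work surface, level with it; the furniture and walls round the work are solid. World frame = base frame: x ahead of the robot, y to its left, z up, the work surface at z = 0. Lengths are in m, angles in rad, forces in N, time in s.
With the tool pointing down it reaches from about 0.325 to 0.775 m from the base axis. Payload 5.5 kg.
Tool frame: the origin (TCP) lies between the finger pads; the fingertips stand 25 mm ahead of it and the grasp point (between the pads) lies 6 mm ahead of it (r.tip_reach is the distance from the TCP to the fingertips, in m); z points along the fingers, y is the direction in which the jaws open and shut (so a half turn about z gives the same grasp; the last joint's range is limited). The gripper opens to 85 mm and grips with 20 to 120 N. Pads are 22 mm wide; open, the fingers measure 114 mm over their backs; the gripper's body (76 mm by 85 mm) begins 54 mm behind the grasp point. The pads swing forward as they close: fully open they stand 13 mm farther back than shut.
Start: joints at [1.287, 0.091, 1.231, -0, 1.82, -0.057], TCP at [0.135, 0.585, 0.256] pointing down, gripper open.
Joint ranges: [-2.87, 2.87], [-0.86, 2.18], [0.17, 2.46], [-1.51, 4.65], [0.06, 2.69], [-2.65, 2.65]. Speed limits (rad/s): [2.57, 2.57, 3.01, 3.14, 3.14, 3.14].

INTERFACE

Orientations are given as a rotation vector (axis times angle).
In Python, from workcell import r gives the robot as it stands.
- The arm moves only by the tool send_rows, never from a script. Its argument "steps" is a list that holds one entry, the list of rows, each a list of 7 numbers: the shift along the tool's x, y, z in cm, then the turn, a rotation vector about the tool's x, y, z in rad, then the finger opening in cm, from 0 to 8.54. A call has 1 to 10 rows; each row is the pose to reach, as a shift and turn from the pose measured when the call began, along the tool's axes at that moment; what a row does not reach only later rows make up. A row lasts 1/10 s, in which the tool goes at most 50 mm and 8.59 degrees, less where a joint would pass 70% of its speed; a pose out of reach is approached as far as the arm can. A call with a gripper value outside its range is refused whole. The fingers move at their own pace and stop on an object; "force" is the grip in N (left out, the last holds). Time passes only in rows, so rows that repeat a pose let the fingers close. It gives the time, the measured TCP pose, the force and the opening at its end, in the units of the state.
- r.get_obs(): the state, without advancing time (a new reading comes with each control period).
- r.grab_frame(name): name is "side" or "top"; returns a dict with "image" (400x640x3 uint8, red, green, blue), "fx", "fy", "cx", "cy" (pixels), "D" ([k1, k2, p1, p2, k3] as OpenCV has them; the pictures are not rectified), "camera_from_world" (4x4, takes a point from world to camera coordinates). Camera axes: x right, y down, z forward; pixel columns grow to the right and rows downward; lengths in m; the calibration is good to about 2 mm. A picture is of the moment at which its call begins. There is no depth.
- r.sign_off(): hands the job in, once; it reports no verdict.
The state is a dict: "time_s": time; "joint_positions": joint angles; "qd": joint speeds; "effort": joint torques, N m; "tcp_pos": TCP position; "tool_rot": TCP orientation; "wrist_force": force on the tool from outside, world axes, zero at the start; "ft_torque": the same for the moment, N m; "finger_gap": finger opening in m.
Only numpy, scipy, OpenCV 4.12 (cv2) and the standard library are available. Lean on these libraries where they do the work, as an engineer would, in place of code of your own. Each camera call takes 0.05 s, during which the arm holds its last target.

## Working session

There is one attempt and no reset: what is moved stays moved. The work goes in short steps, Python scripts to look and compute and a tool call to move; the robot and the scene stay as the last step left them, time stands still between calls to the robot, and variables do not carry over. Pictures are saved under pics/ and viewed, and the job is handed in when it is done.

Besides the shell and the picture viewer there is one more tool, called after "Call:" as name([rows], argument=value, ...), one row to a line, values as JSON. send_rows: Moves the arm, as the interface text tells. Its arguments: {"type":"object","properties":{"steps":{"type":"array","items":{"type":"array","items":{"type":"array","items":{"type":"number"}}}},"force":{"type":"number"}},"required":["steps"]}

```bash
mkdir -p pics; cat > h.py <<'E'
import numpy as np, cv2, pickle
from workcell import r
from scipy.spatial.transform import Rotation as R
np.set_printoptions(precision=4,suppress=True)
def grab(n,fn):
    f=r.grab_frame(n); cv2.imwrite('pics/'+fn+'.png',f['image'][:,:,::-1]); pickle.dump(f,open('pics/'+fn+'.pkl','wb')); return f
def load(fn): return pickle.load(open('pics/'+fn+'.pkl','rb'))
def K(f): return np.array([[f['fx'],0,f['cx']],[0,f['fy'],f['cy']],[0,0,1.]])
def proj(f,P):
    T=np.array(f['camera_from_world']); rv=cv2.Rodrigues(T[:3,:3])[0]
    return cv2.projectPoints(np.array(P,float).reshape(-1,1,3),rv,T[:3,3],K(f),np.array(f['D'],float))[0].reshape(-1,2)
def onz(f,uv,z):
    T=np.array(f['camera_from_world']); uv=np.array(uv,float).reshape(-1,1,2)
    n=cv2.undistortPoints(uv,K(f),np.array(f['D'],float)).reshape(-1,2)
    d=np.c_[n,np.ones(len(n))]@T[:3,:3]; c=-T[:3,:3].T@T[:3,3]
    return c+d*((z-c[2])/d[:,2])[:,None]
def crop(fn,x0,y0,x1,y1,s,out):
    im=cv2.imread('pics/'+fn+'.png')[y0:y1,x0:x1]; cv2.imwrite('pics/'+out+'.png',cv2.resize(im,None,fx=s,fy=s,interpolation=cv2.INTER_CUBIC))
E
python3 - <<'E'
from h import *
for n in('side','top'):
    f=grab(n,n+'0');T=np.array(f['camera_from_world']);print(n,-T[:3,:3].T@T[:3,3],T[2,:3],f['fx'])
o=r.get_obs();print(o)
E
```

```text
side [ 0.3554 -0.534   0.6953] [ 0.1384  0.7383 -0.6602] 478.8833347154957
top [0.3596 0.2054 0.9962] [ 0.1234 -0.017  -0.9922] 440.27371491906496
{'time_s': 0.1, 'joint_positions': array([ 1.2873,  0.0918,  1.2317, -0.    ,  1.8198, -0.0567]), 'qd': array([ 0.0013, -0.0001, -0.0041,  0.0025, -0.0004,  0.0004]), 'effort': array([  0.003 , -46.0216, -41.9217,  -0.0002,   0.0106,   0.    ]), 'tcp_pos': array([0.1349, 0.5844, 0.2553]), 'tool_rot': array([-0.3555, -3.1211,  0.0027]), 'wrist_force': array([ 0.179, -0.061,  0.015]), 'ft_torque': array([ 0.015 , -0.0262,  0.028 ]), 'finger_gap': 0.08538346996492675}
```

View pics/side0.png

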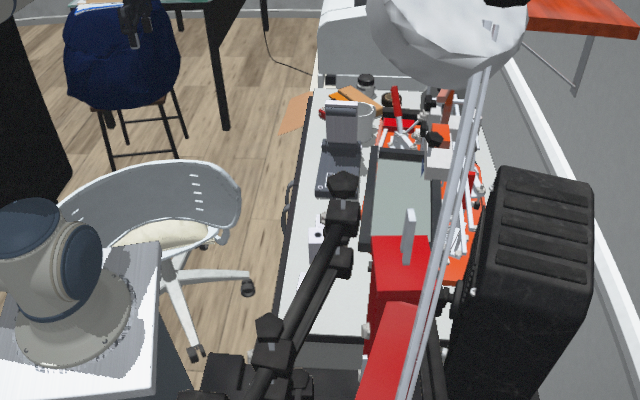

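View pics/top0.png

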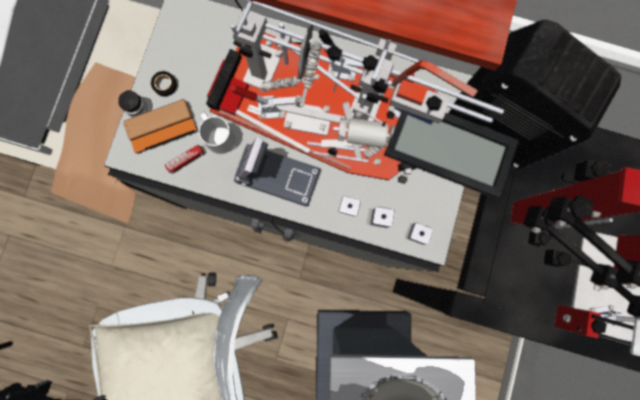

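```bash
python3 - <<'E'
from h import *
for n in('side','top'):
    f=load(n+'0');print(n,proj(f,[[0,0,0],[.135,.585,.256],[.5,0,0],[.5,.3,0],[.6,0,0]]))
f=load('top0')
print(onz(f,[[279,172],[349,205],[383,216],[420,233],[298,181]],0.03))
crop('top0',220,120,460,260,3.3,'top0c'); crop('side0',270,80,470,280,3,'side0c')
E
```

```text
side [[ 72.6909 315.2878]
 [141.2923  35.0328]
 [347.3727 275.0127]
 [317.1273 173.1654]
 [399.4679 266.2443]]
top [[402.4318 429.4431]
 [ 70.6115 395.6131]
 [402.4183 199.9878]
 [271.3903 196.7643]
 [402.3632 157.3134]]
[[ 0.5519  0.2822  0.03  ]
 [ 0.4816  0.125   0.03  ]
 [ 0.459   0.0494  0.03  ]
 [ 0.4232 -0.0327  0.03  ]
 [ 0.5326  0.2393  0.03  ]]
```

View pics/top0c.png

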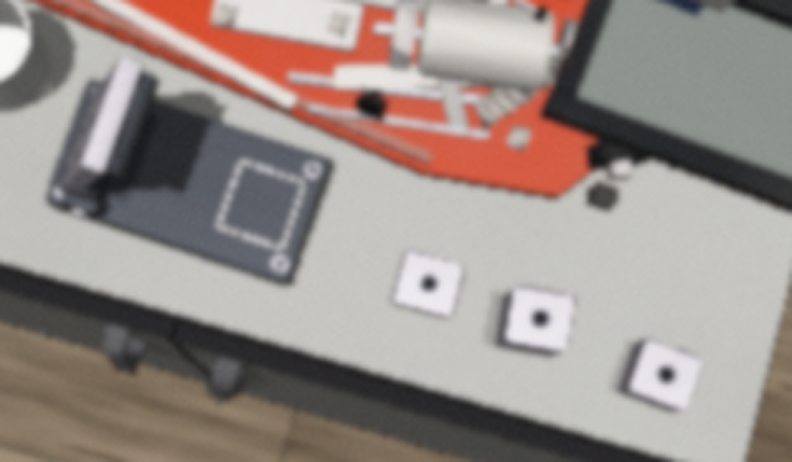

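View pics/side0c.png

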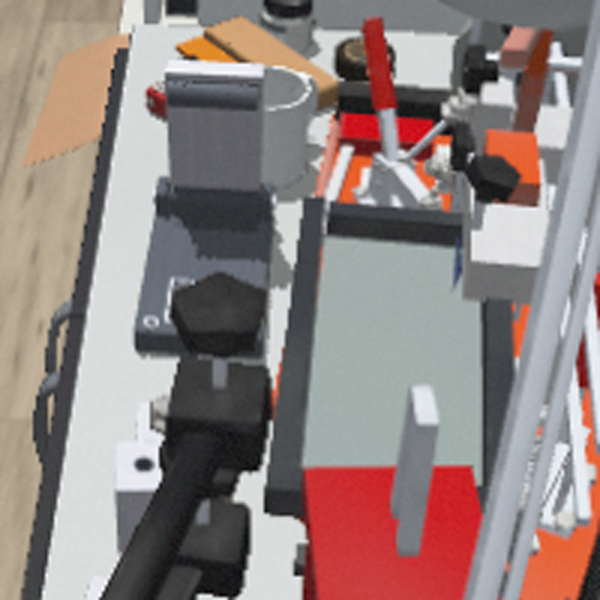

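```bash
python3 - <<'E'
from h import *
t=load('top0');s=load('side0')
uv=[[220+428/3.3,120+283/3.3],[220+540/3.3,120+318/3.3],[220+666/3.3,120+374/3.3]]
for i in range(3):
  for h in(.021,.041,.06):
    P=onz(t,uv[i],h);print(i,h,P[0],proj(s,P)[0])
crop('top0',325,180,445,260,6.6,'top0d');crop('side0',295,200,345,300,6,'side0d')
E
```

```text
0 0.021 [0.4811 0.1227 0.021 ] [324.104  221.9223]
0 0.041 [0.4786 0.1244 0.041 ] [322.6064 214.2847]
0 0.06 [0.4762 0.126  0.06  ] [321.146 206.835]
1 0.021 [0.4591 0.0465 0.021 ] [320.5078 252.1297]
1 0.041 [0.4571 0.0497 0.041 ] [318.941  243.7829]
1 0.06 [0.4551 0.0528 0.06  ] [317.414  235.6412]
2 0.021 [ 0.4232 -0.039   0.021 ] [309.4771 291.8882]
2 0.041 [ 0.4219 -0.034   0.041 ] [307.8713 282.6168]
2 0.06 [ 0.4206 -0.0292  0.06  ] [306.3081 273.5701]
```

View pics/top0d.png

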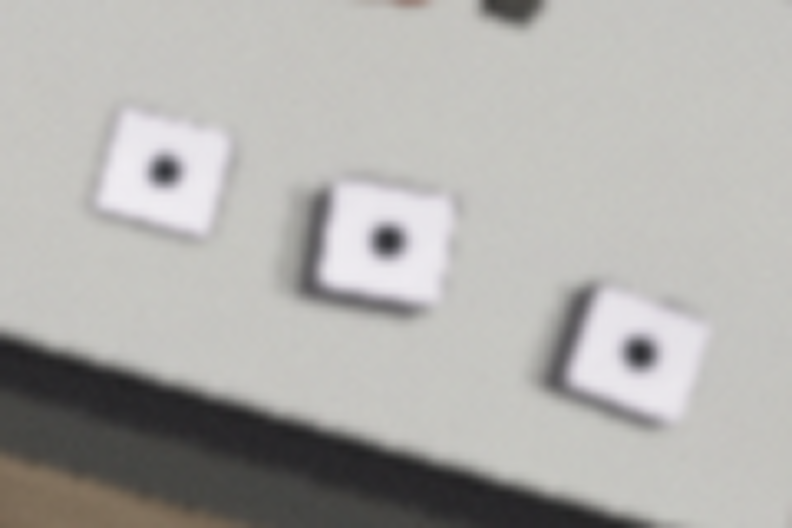

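View pics/side0d.png

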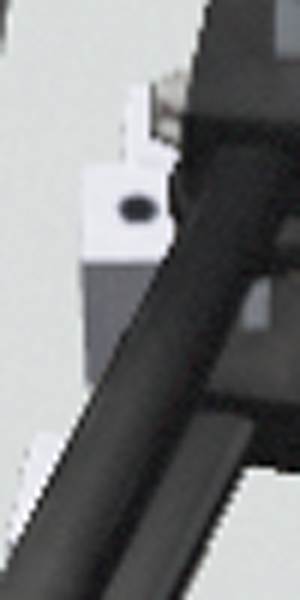

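```bash
cat >> h.py <<'E'
def box(x,y,yaw,sx,sy,z0,z1):
    c,s_=np.cos(yaw),np.sin(yaw); P=[]
    for z in(z0,z1):
        for a,b in((-1,-1),(1,-1),(1,1),(-1,1)):
            u,v=a*sx/2,b*sy/2; P.append([x+c*u-s_*v,y+s_*u+c*v,z])
    return np.array(P)
def draw(fn,boxes,out,win,s):
    f=load(fn); im=cv2.imread('pics/'+fn+'.png'); x0,y0,x1,y1=win
    im=cv2.resize(im[y0:y1,x0:x1],None,fx=s,fy=s,interpolation=cv2.INTER_CUBIC)
    for B,col in boxes:
        p=((proj(f,B)+.5-[x0,y0])*s-.5).round().astype(int)
        if len(p)==8:
            for i in range(4):
                for a,b in((i,(i+1)%4),(4+i,4+(i+1)%4),(i,i+4)): cv2.line(im,p[a].tolist(),p[b].tolist(),col,1)
        else:
            cv2.polylines(im,[p.reshape(-1,1,2)],True,col,1)
    cv2.imwrite('pics/'+out+'.png',im)
E
python3 - <<'E'
from h import *
t=load('top0')
def px(l,x0,y0,s): return (np.array(l,float)+.5)/s-.5+[x0,y0]
seat=onz(t,px([(245,160),(305,180),(280,247),(218,227)],220,120,3.3),.022)
base=onz(t,px([(332,160),(292,283),(50,200)],220,120,3.3),.022)
print(seat,seat.mean(0));print(base)
def yaw(a,b): d=b-a;return np.arctan2(d[1],d[0])
print('base yaw',yaw(seat[0],seat[1]),yaw(seat[3],seat[2]),yaw(seat[3],seat[0])-np.pi/2,yaw(base[2],base[1]),yaw(base[1],base[0])-np.pi/2)
bx=[]
for l,h in(([(122,103),(232,130),(210,240),(92,208)],.021),([(600,283),(710,322),(682,427),(562,378)],.041)):
    c=onz(t,px(l,325,180,6.6),h);y=[yaw(c[0],c[1]),yaw(c[3],c[2]),yaw(c[3],c[0])-np.pi/2,yaw(c[2],c[1])-np.pi/2]
    print(h,c.mean(0),y, np.linalg.norm(c-np.roll(c,1,0),axis=1))
    m=c.mean(0);bx.append((m,np.mean(y)))
L=[]
for (m,y) in bx:
    L.append((box(m[0],m[1],y,.036,.040,0,m[2]),(0,0,255)))
draw('top0',L,'ov1',(325,180,445,260),6.6)
E
```

```text
[[0.5632 0.2497 0.022 ]
 [0.5504 0.2084 0.022 ]
 [0.5038 0.2242 0.022 ]
 [0.5165 0.2666 0.022 ]] [0.5335 0.2372 0.022 ]
[[0.5648 0.1904 0.022 ]
 [0.4795 0.2155 0.022 ]
 [0.5322 0.381  0.022 ]]
base yaw -1.8718712947165252 -1.8610075597168958 -1.918309078812936 -1.8790312430053762 -1.8575777954738915
0.021 [0.482  0.1233 0.021 ] [np.float64(-1.7891735164497793), np.float64(-1.8131504072618168), np.float64(-1.8303596117577654), np.float64(-1.7553077114874749)] [0.0374 0.0384 0.0383 0.0413]
0.041 [ 0.4226 -0.0329  0.041 ] [np.float64(-1.8902738246736008), np.float64(-1.9371771200075862), np.float64(-1.9525871573155182), np.float64(-1.839402235122718)] [0.0342 0.0385 0.0362 0.0425]
```

View pics/ov1.png

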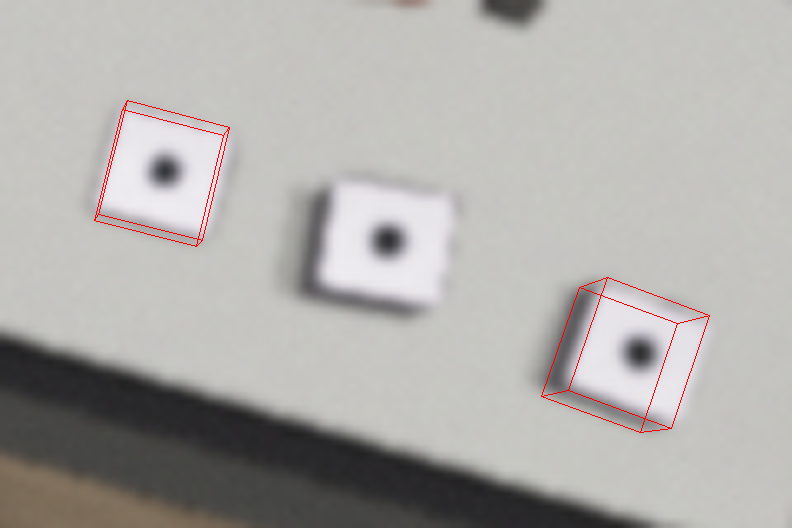

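```bash
python3 - <<'E'
from h import *
t=load('top0')
im=cv2.cvtColor(t['image'],cv2.COLOR_RGB2GRAY)
S=8;x0,y0,x1,y1=325,180,445,260
c=cv2.resize(im[y0:y1,x0:x1],None,fx=S,fy=S,interpolation=cv2.INTER_CUBIC)
print(im[233,412:432],im[225:245,416])
for th in(212,218,224):
  m=(c>th).astype(np.uint8)
  cs,_=cv2.findContours(m,cv2.RETR_EXTERNAL,cv2.CHAIN_APPROX_NONE)
  for k in cs:
    if 3000<cv2.contourArea(k)<20000:
        p=(k.reshape(-1,2)+.5)/S-.5+[x0,y0]
        h={0:.021,1:.06,2:.041}[int(np.argmin(abs(p.mean(0)[0]-np.array([349,383,421])) ))]
        P=onz(t,p,h)[:,:2]*1000
        rc=cv2.minAreaRect(P.astype(np.float32));print(th,h,rc)
E
```

```text
[185 221 231 231 230 225 205 157  95  55  56  93 156 205 223 227 227 227
 220 206] [218 225 227 229 229 229 230 230 230 229 229 231 230 226 203 160 128 148
 178 192]
212 0.041 ((422.3570251464844, -33.94281768798828), (37.720298767089844, 32.7634162902832), 70.07096862792969)
212 0.06 ((455.719970703125, 53.00857162475586), (38.32696533203125, 33.22940444946289), 81.43131256103516)
212 0.021 ((481.9635009765625, 123.32054138183594), (38.04121780395508, 34.656105041503906), 78.50436401367188)
218 0.041 ((422.2769470214844, -33.68473434448242), (36.47822952270508, 31.56046485900879), 70.26065826416016)
218 0.06 ((455.5741882324219, 53.23260498046875), (37.272457122802734, 31.96904182434082), 81.59844970703125)
218 0.021 ((482.056640625, 123.22586822509766), (36.758209228515625, 33.40565872192383), 76.82107543945312)
224 0.041 ((422.1163330078125, -33.35529327392578), (34.98570251464844, 30.124238967895508), 70.07868957519531)
224 0.06 ((455.6051940917969, 53.501792907714844), (35.79378128051758, 30.913299560546875), 81.01815032958984)
224 0.021 ((481.6404724121094, 123.43341064453125), (35.8514518737793, 31.85170555114746), 78.03562927246094)
```

```bash
cat >> h.py <<'E'
def basebox(sx,sy,yaw):
    c,s_=np.cos(yaw),np.sin(yaw)
    bx,by=sx-c*.053,sy-s_*.053
    return [(box(bx,by,yaw,.176,.092,0,.022),(0,0,255)),(box(sx,sy,yaw,.046,.048,.022,.0221),(0,255,0))]
def plate(sx,sy,yaw,th):
    c,s_=np.cos(yaw),np.sin(yaw); hx,hy=sx-c*.113,sy-s_*.113; L=[]
    def pt(a,y,z):
        u=a*np.cos(th)-z*np.sin(th); w=a*np.sin(th)+z*np.cos(th)+.032
        return [hx+c*u-s_*y,hy+s_*u+c*y,w]
    P=np.array([pt(a,y,z) for z in(.004,.018) for a,y in((.02,-.035),(.136,-.035),(.136,.035),(.02,.035))])
    return (P,(255,0,255)),pt
E
python3 - <<'E'
from h import *
a=(.5332,.2370,-1.872)
L=basebox(*a)+[plate(*a,1.3)[0],plate(*a,1.35)[0]]
draw('top0',L,'ov2',(220,130,340,220),6.6);draw('side0',L,'ov3',(300,80,380,210),4.6)
for n in('top0','side0'):pass
o=r.get_obs();M=R.from_rotvec(o['tool_rot']).as_matrix();print(M)
E
```

```text
[[-0.9744  0.2249 -0.0005]
 [ 0.2249  0.9744 -0.0017]
 [ 0.0001 -0.0018 -1.    ]]
```

View pics/ov2.png

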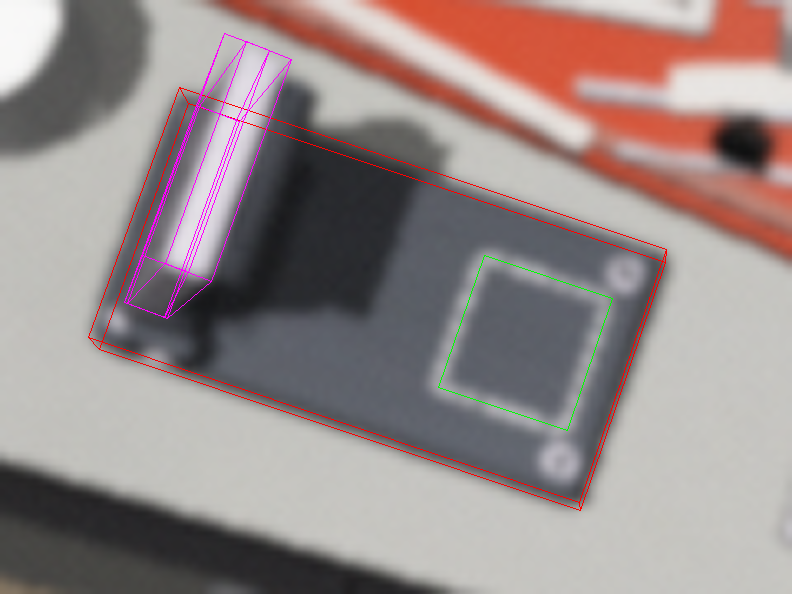

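View pics/ov3.png

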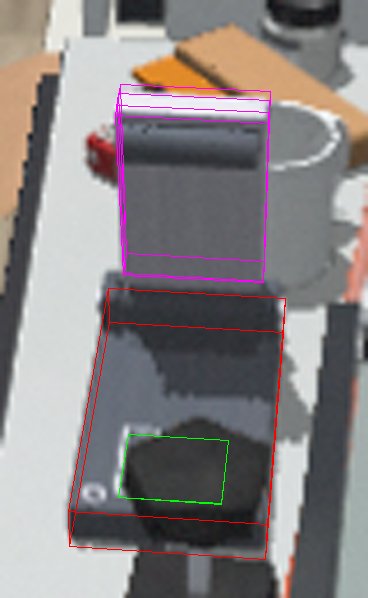

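```bash
cat >> h.py <<'E'
def rel(pos,yawdeg):
    """tool y at world yawdeg, tool z down"""
    o=r.get_obs();M=R.from_rotvec(o['tool_rot']).as_matrix()
    a=np.radians(yawdeg);y=np.array([np.cos(a),np.sin(a),0]);z=np.array([0,0,-1.]);x=np.cross(y,z)
    D=np.c_[x,y,z]
    return np.r_[M.T@(np.array(pos)-o['tcp_pos'])*100, R.from_matrix(M.T@D).as_rotvec()].round(3)
E
python3 - <<'E'
from h import *
print(rel([.4225,-.0335,.15],70),rel([.4225,-.0335,.035],70))
E
```

```text
[-41.922 -53.726  10.617  -0.002   0.      0.122] [-41.923 -53.705  22.117  -0.002   0.      0.122]
```

Call:
send_rows([
  [[-5,-6.4,1,0,0,0.03,6.5],[-10,-12.8,2,0,0,0.06,6.5],[-15,-19.2,3,0,0,0.12,6.5],[-20,-25.6,4,0,0,0.12,6.5],[-25,-32,5,0,0,0.12,6.5],[-30,-38.4,6,0,0,0.12,6.5],[-35,-44.8,7.5,0,0,0.12,6.5],[-38,-49,9,0,0,0.12,6.5],[-40.5,-52,10,0,0,0.12,6.5],[-41.9,-53.7,10.6,0,0,0.122,6.5]],
], force=40)

```text
time_s: 1.1
tcp_pos: [0.3436, 0.134, 0.1851]
tool_rot: [0.544, 3.094, -0.002]
wrist_force: [1.0, 1.0, -0.5]
finger_gap: 0.0647
```

Call:
send_rows([
  [[0,0,0,0,0,0,6.5]],
])

```text
time_s: 1.2
tcp_pos: [0.3448, 0.1289, 0.1834]
tool_rot: [-0.56, -3.091, 0.007]
wrist_force: [0.0, 0.4, -0.9]
finger_gap: 0.065
```

```bash
python3 - <<'E'
from h import *
o=r.get_obs();print(o['time_s'],o['tcp_pos'],o['joint_positions'],o['finger_gap'])
print(rel([.4225,-.0335,.15],70),rel([.4225,-.0335,.035],70))
grab('top','top1');crop('top1',340,180,480,280,5,'top1c')
E
```

```text
1.2 [0.3448 0.1289 0.1834] [ 0.2684 -0.5627  1.9146 -0.0038  1.7923 -0.945 ] 0.0650179313798534
[-12.972 -12.47    3.394  -0.004   0.     -0.009] [-12.971 -12.418  14.893  -0.004   0.     -0.009]
```

View pics/top1.png

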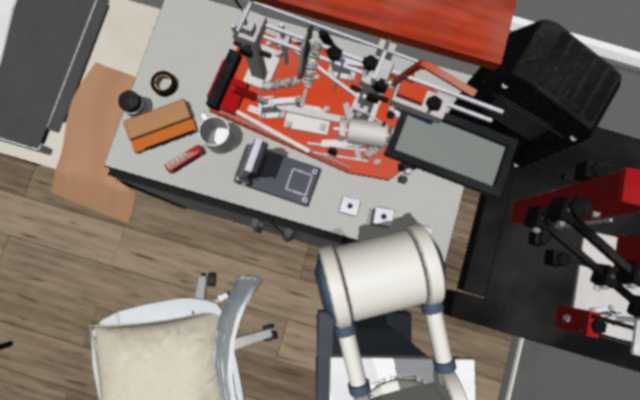

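Call:
send_rows([
  [[-4.3,-4,0.5,0,0,0,6.5],[-8.6,-8,1.5,0,0,0,6.5],[-12.97,-12.45,3.4,0,0,0,6.5],[-12.97,-12.45,3.4,0,0,-0.009,6.5],[-12.97,-12.45,3.4,0,0,-0.009,6.5],[-12.97,-12.45,3.4,0,0,-0.009,6.5]],
])

```text
time_s: 1.85
tcp_pos: [0.4222, -0.0298, 0.1499]
tool_rot: [-0.541, -3.092, 0.003]
wrist_force: [-0.1, 0.1, -0.6]
finger_gap: 0.0651
```

```bash
python3 - <<'E'
from h import *
o=r.get_obs();print(o['time_s'],o['tcp_pos'],o['joint_positions'],o['finger_gap'])
print(rel([.4225,-.0335,.15],70),rel([.4225,-.0335,.035],70))
E
```

```text
1.85 [ 0.4222 -0.0298  0.1499] [-0.1495 -0.3936  1.8557 -0.0017  1.6823 -1.374 ] 0.06510474580742884
[-0.153 -0.341 -0.01  -0.002 -0.002  0.003] [-0.18  -0.316 11.49  -0.002 -0.002  0.003]
```

Call:
send_rows([
  [[-0.15,-0.34,2,0,0,0,6.5],[-0.16,-0.33,5,0,0,0,6.5],[-0.17,-0.32,8,0,0,0,6.5],[-0.18,-0.32,10.5,0,0,0,6.5],[-0.18,-0.32,11.5,0,0,0,6.5],[-0.18,-0.32,11.5,0,0,0,6.5],[-0.18,-0.32,11.5,0,0,0,6.5]],
])

```text
time_s: 2.55
tcp_pos: [0.4233, -0.0328, 0.0364]
tool_rot: [-0.539, -3.094, 0.002]
wrist_force: [-0.5, -0.1, 0.1]
finger_gap: 0.065
```

```bash
python3 - <<'E'
from h import *
o=r.get_obs();print(o['time_s'],o['tcp_pos'],o['joint_positions'],o['finger_gap'],o['wrist_force'])
print(rel([.4225,-.0335,.035],70))
grab('side','side2');crop('side2',240,200,380,330,5,'side2c')
E
```

```text
2.55 [ 0.4233 -0.0328  0.0364] [-0.1564 -0.3311  2.0115 -0.0016  1.4618 -1.3818] 0.06495377598754216 [-0.4858 -0.1142  0.1172]
[ 0.049 -0.091  0.144 -0.002 -0.     0.004]
```

View pics/side2c.png

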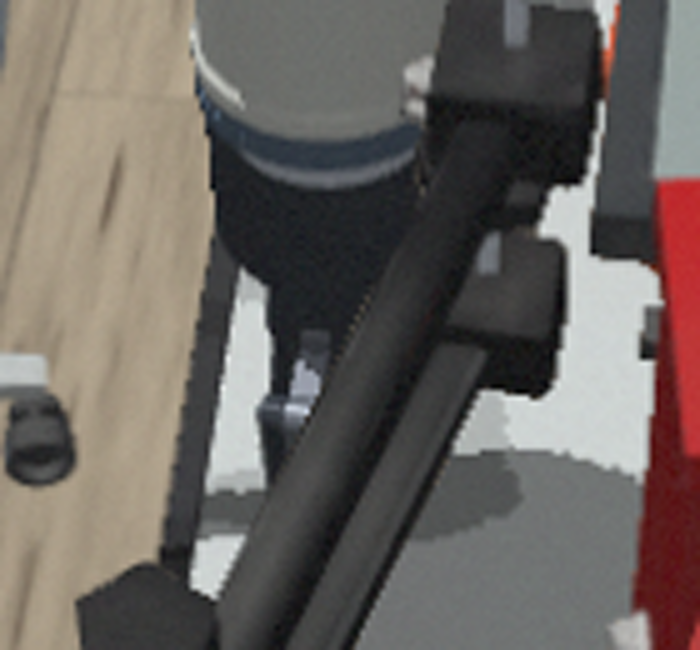

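Finger around the block mostly occluded by black machine rods; no contact force. Close the jaws.

Call:
send_rows([
  [[0,0,0.14,0,0,0,5],[0,0,0.14,0,0,0,3],[0,0,0.14,0,0,0,2],[0,0,0.14,0,0,0,2],[0,0,0.14,0,0,0,2],[0,0,0.14,0,0,0,2]],
], force=45)

```text
time_s: 3.2
tcp_pos: [0.4246, -0.0332, 0.037]
tool_rot: [0.54, 3.092, -0.002]
wrist_force: [-0.3, 1.0, 6.2]
finger_gap: 0.0398
```

```bash
python3 - <<'E'
from h import *
o=r.get_obs();print(o['time_s'],o['tcp_pos'],o['finger_gap'],o['wrist_force'],o['ft_torque'])
E
```

```text
3.2 [ 0.4246 -0.0332  0.037 ] 0.03982507711702219 [-0.2717  1.038   6.2186] [0.0414 0.0368 0.0422]
```

```bash
python3 - <<'E'
from h import *
# base y axis deg
yaw=-1.872; by=np.degrees(yaw)+90; print('by',by)
print(rel([.4246,-.0332,.14],70), rel([.532,.2365,.14],by))
E
```

```text
by -17.257699248490113
[ -0.033  -0.003 -10.295  -0.001   0.003   0.003] [ -0.997  29.011 -10.314   0.002   0.003   1.526]
```

Call:
send_rows([
  [[0,0,-1,0,0,0,2],[0,0,-4,0,0,0,2],[0,0,-8,0,0,0,2],[0,1.5,-10.3,0,0,0.1,2],[0,4.5,-10.3,0,0,0.22,2],[-0.2,8,-10.3,0,0,0.35,2],[-0.3,12,-10.3,0,0,0.5,2],[-0.5,16,-10.3,0,0,0.65,2],[-0.7,19,-10.3,0,0,0.8,2],[-0.8,21,-10.3,0,0,0.95,2]],
])

```text
time_s: 4.2
tcp_pos: [0.5031, 0.1638, 0.1396]
tool_rot: [1.889, 2.507, -0.001]
wrist_force: [0.2, 0.3, -2.8]
finger_gap: 0.0392
```

```bash
python3 - <<'E'
from h import *
o=r.get_obs();print(o['time_s'],o['tcp_pos'],o['finger_gap'],o['wrist_force'],o['joint_positions'])
print(rel([.532,.2365,.14],-17.25))
E
```

```text
4.2 [0.5031 0.1638 0.1396] 0.03920778171125573 [ 0.1973  0.3446 -2.8181] [ 0.2517 -0.0925  1.6205 -0.002   1.6125 -0.0276]
[ 6.19   4.782 -0.049  0.002  0.002  0.58 ]
```

Call:
send_rows([
  [[1.5,1.2,0,0,0,0.12,2],[3,2.4,0,0,0,0.25,2],[4.5,3.6,0,0,0,0.38,2],[5.6,4.4,0,0,0,0.5,2],[6.19,4.78,0,0,0,0.58,2],[6.19,4.78,0,0,0,0.58,2],[6.19,4.78,0,0,0,0.58,2],[6.19,4.78,0,0,0,0.58,2]],
])

```text
time_s: 5.0
tcp_pos: [0.5318, 0.2359, 0.1395]
tool_rot: [2.526, 1.864, -0.0]
wrist_force: [0.2, -0.3, -2.5]
finger_gap: 0.039
```

```bash
python3 - <<'E'
from h import *
o=r.get_obs();print(o['time_s'],o['tcp_pos'],o['finger_gap'],o['wrist_force'],o['joint_positions'])
print(rel([.532,.2365,.06],-17.25))
grab('side','side3');crop('side3',280,60,420,220,4,'side3c')
grab('top','top3');crop('top3',220,120,360,240,4,'top3c')
E
```

```text
5.0 [0.5318 0.2359 0.1395] 0.03897521496987516 [ 0.2243 -0.3206 -2.5125] [ 0.3603  0.0505  1.4798 -0.0023  1.611   0.6599]
[ 0.071 -0.014  7.945  0.002  0.002  0.001]
```

View pics/side3c.png

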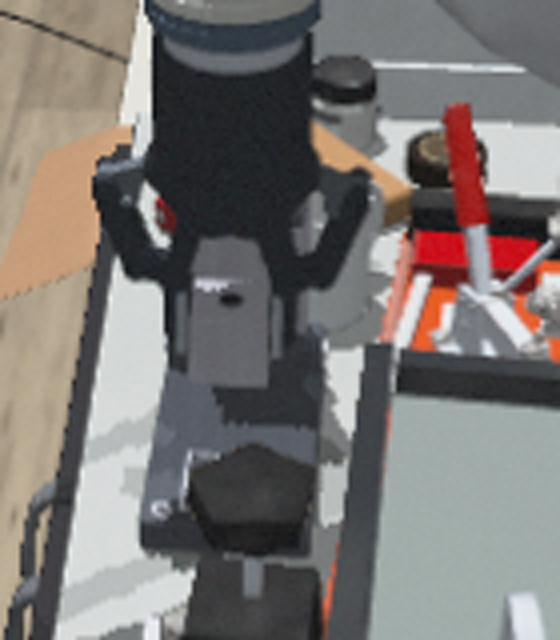

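View pics/top3c.png

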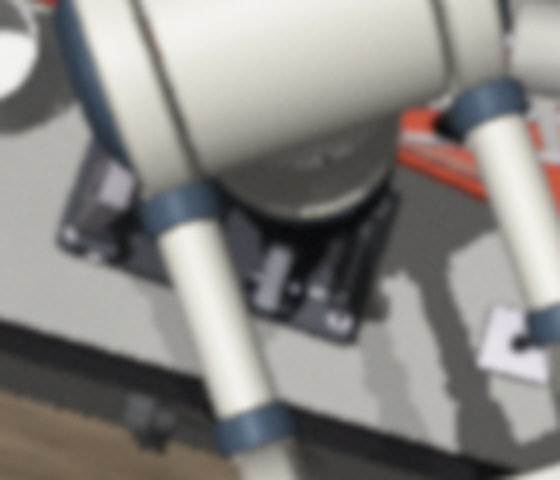

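```bash
python3 - <<'E'
from h import *
yaw=-1.872;c,s=np.cos(yaw),np.sin(yaw)
p=np.array([.5318,.2359]);
L=[]
for d,col in((0,(0,0,255)),(-.002,(0,255,0))):
    L.append((box(p[0]+d*c,p[1]+d*s,yaw,.036,.04,.1025,.1435),col))
draw('side3',L,'ov4',(310,110,370,180),8)
E
```

```text
(no output)
```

View pics/ov4.png

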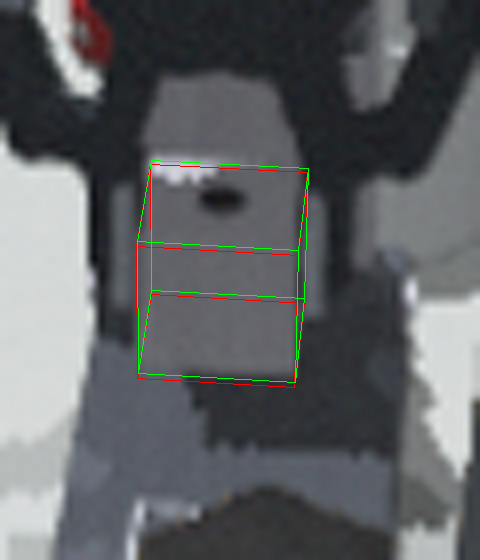

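Call:
send_rows([
  [[0.07,0,1.5,0,0,0,2],[0.07,0,3.5,0,0,0,2],[0.07,0,5.5,0,0,0,2],[0.07,0,6.8,0,0,0,2],[0.07,0,7.4,0,0,0,2],[0.07,0,7.7,0,0,0,2],[0.07,0,7.8,0,0,0,2],[0.07,0,7.8,0,0,0,2]],
])

```text
time_s: 5.9
tcp_pos: [0.5327, 0.2367, 0.0625]
tool_rot: [2.527, 1.863, 0.002]
wrist_force: [1.1, -0.4, -2.6]
finger_gap: 0.0396
```

```bash
python3 - <<'E'
from h import *
o=r.get_obs();print(o['time_s'],o['tcp_pos'],o['finger_gap'],o['wrist_force'])
print(rel([.532,.2365,.059],-17.25))
grab('side','side4')
yaw=-1.872;c,s=np.cos(yaw),np.sin(yaw)
p=o['tcp_pos']; d=-.003
draw('side4',[(box(p[0]+d*c,p[1]+d*s,yaw,.036,.04,p[2]-.037,p[2]+.004),(0,255,0))]+basebox(.5325,.2385,yaw),'ov5',(300,120,380,210),7)
E
```

```text
5.9 [0.5327 0.2367 0.0625] 0.03960809854719219 [ 1.0832 -0.3759 -2.569 ]
[-0.039 -0.061  0.347  0.003  0.     0.001]
```

View pics/ov5.png

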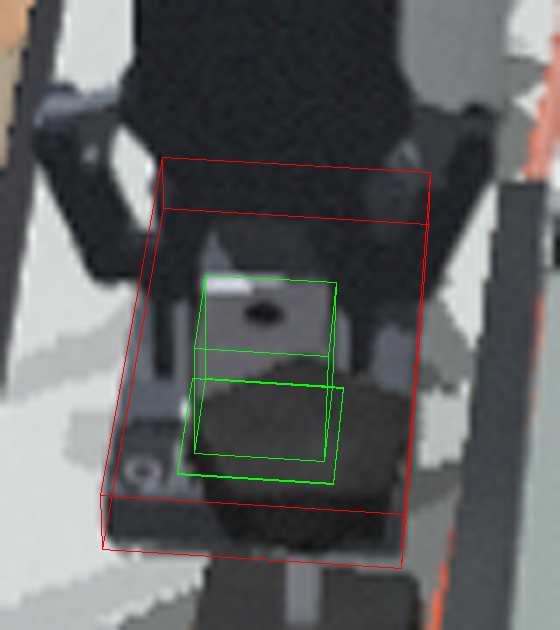

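Call:
send_rows([
  [[-0.04,-0.06,0.15,0,0,0,2],[-0.04,-0.06,0.3,0,0,0,2],[-0.04,-0.06,0.4,0,0,0,2],[-0.04,-0.06,0.4,0,0,0,2]],
])

```text
time_s: 6.35
tcp_pos: [0.5323, 0.2366, 0.0592]
tool_rot: [2.526, 1.862, 0.004]
wrist_force: [-0.8, -1.2, 0.3]
finger_gap: 0.0392
```

Call:
send_rows([
  [[0,0,0.08,0,0,0,2],[0,0,0.08,0,0,0,2]],
])

```text
time_s: 6.55
tcp_pos: [0.5323, 0.2366, 0.0592]
tool_rot: [2.526, 1.862, 0.004]
wrist_force: [-3.0, -0.9, 4.6]
finger_gap: 0.0396
```

Seated. Release gently and go up.

Call:
send_rows([
  [[0,0,0,0,0,0,4.3],[0,0,0,0,0,0,4.8],[0,0,0,0,0,0,5.4],[0,0,0,0,0,0,5.4],[0,0,-1,0,0,0,5.4],[0,0,-3,0,0,0,5.4],[0,0,-6,0,0,0,5.4],[0,0,-10,0,0,0,5.4],[0,0,-14,0,0,0,5.4],[-4,0,-18,0,0,0,4]],
])

```text
time_s: 7.55
tcp_pos: [0.5213, 0.205, 0.237]
tool_rot: [2.524, 1.867, 0.008]
wrist_force: [0.9, -0.8, 0.1]
finger_gap: 0.0413
```

```bash
python3 - <<'E'
from h import *
o=r.get_obs();print(o['time_s'],o['tcp_pos'],o['finger_gap'],o['wrist_force'])
grab('side','side5');grab('top','top5')
crop('side5',290,60,390,220,4,'side5c');crop('top5',220,120,360,240,4,'top5c')
E
```

```text
7.55 [0.5213 0.205  0.237 ] 0.041326486616498924 [ 0.8877 -0.7863  0.094 ]
```

View pics/side5c.png

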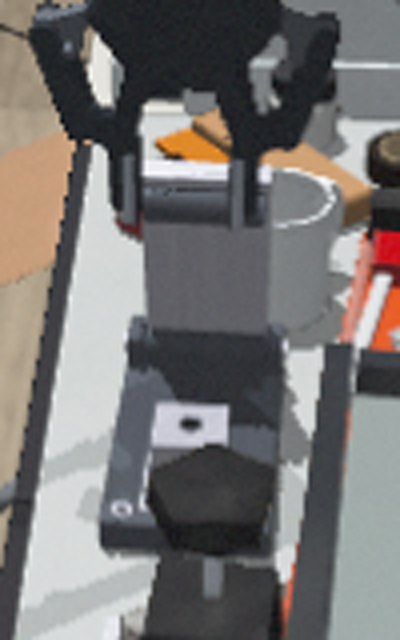

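View pics/top5c.png

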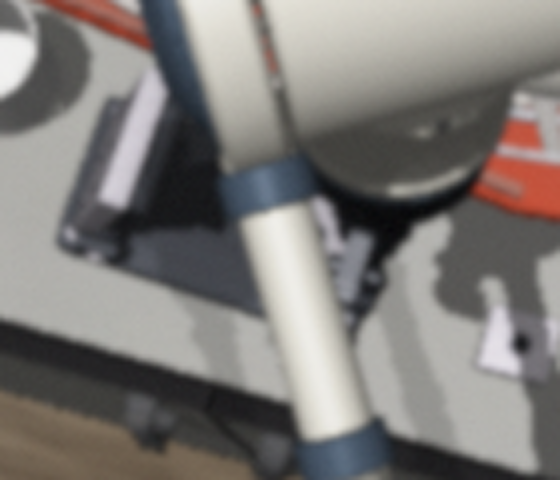

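```bash
cat >> h.py <<'E'
YAW=-1.872
def hinge(): 
    return np.array([.5325,.2385])-.113*np.array([np.cos(YAW),np.sin(YAW)])
def hp(X,z):  # X from hinge along base x, tcp z
    h=hinge()+X*np.array([np.cos(YAW),np.sin(YAW)]); return [h[0],h[1],z]
def push(th,a=.122):
    return hp(a*np.cos(th)-.018*np.sin(th)-.011, .032+a*np.sin(th)+.018*np.cos(th)+.025)
E
python3 - <<'E'
from h import *
print(hp(-.028,.27),rel(hp(-.028,.27),-17.25), push(1.35))
E
```

```text
[np.float64(0.5743304566386092), np.float64(0.3731521923230567), 0.27] [17.964 -0.123 -2.592  0.014 -0.006 -0.001] [np.float64(0.566570819300464), np.float64(0.34817392856084156), np.float64(0.17998037002252715)]
```

Call:
send_rows([
  [[0,0,-2.6,0,0,0,2],[1,0,-3.6,0,0,0,0],[5,0,-3.6,0,0,0,0],[9,0,-3.4,0,0,0,0],[13,-0.1,-3,0,0,0,0],[16,-0.1,-2.7,0,0,0,0],[18,-0.1,-2.6,0.01,0,0,0],[18,-0.1,-2.6,0.01,0,0,0],[18,-0.1,-2.6,0.01,0,0,0]],
])

```text
time_s: 8.55
tcp_pos: [0.5746, 0.3734, 0.2696]
tool_rot: [2.53, 1.862, 0.01]
wrist_force: [-0.7, -0.4, -0.3]
finger_gap: 0.0001
```

```bash
python3 - <<'E'
from h import *
o=r.get_obs();print(o['time_s'],o['tcp_pos'],o['finger_gap'],o['wrist_force'])
print(rel(hp(-.028,.18),-17.25))
grab('side','side6');grab('top','top6')
yaw=YAW
L=basebox(.5325,.2385,yaw)+[(box(.5329,.2394,yaw,.036,.04,.022,.063),(0,255,255))]
draw('top6',L,'ov6',(220,120,340,220),6)
crop('side6',290,60,390,220,4,'side6c')
E
```

```text
8.55 [0.5746 0.3734 0.2696] 0.0001015975718570868 [-0.669  -0.3798 -0.2788]
[-0.074 -0.056  8.955  0.004 -0.005 -0.001]
```

View pics/ov6.png

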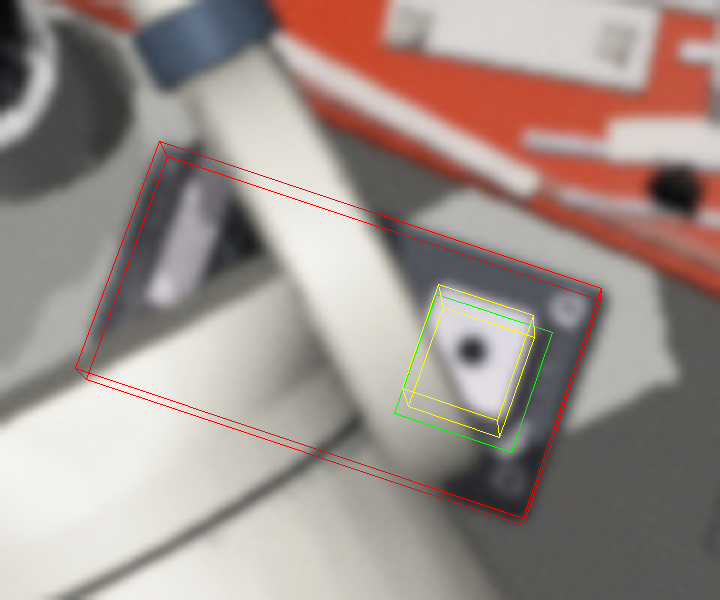

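View pics/side6c.png

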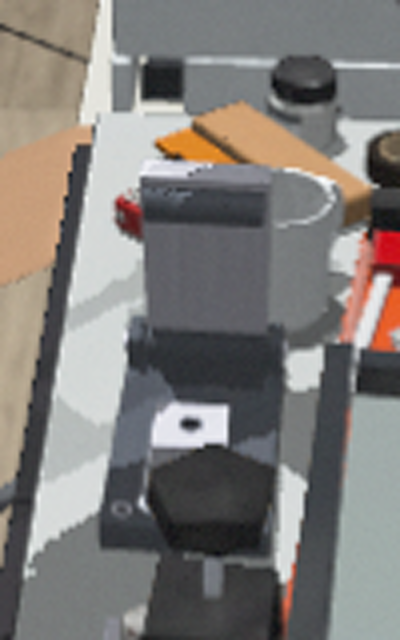

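```bash
python3 - <<'E'
from h import *
t=load('top6')
im=cv2.cvtColor(t['image'],cv2.COLOR_RGB2GRAY).astype(float)
w=np.clip(150-im[172:184,293:304],0,None); ys,xs=np.mgrid[172:184,293:304]
uv=[(w*xs).sum()/w.sum(),(w*ys).sum()/w.sum()];P=onz(t,uv,.063)[0];print(uv,P)
# seat outline from top0: bright pixel edges inside base
t0=load('top0')
g=cv2.cvtColor(t0['image'],cv2.COLOR_RGB2GRAY).astype(float)
S=np.array([.5325,.2385]);ex=np.array([np.cos(YAW),np.sin(YAW)]);ey=np.array([-ex[1],ex[0]])
for name,e,f,half in(('x',ex,ey,.023),('y',ey,ex,.024)):
  for sg in(-1,1):
    prof=[]
    ds=np.arange(-.008,.0081,.0005)
    for d in ds:
        pts=[np.r_[S+e*(sg*half+d)+f*q,.022] for q in np.linspace(-.014,.014,15)]
        p=proj(t0,pts).astype(np.float32)
        prof.append(cv2.remap(g.astype(np.float32),p[:,0].reshape(-1,1),p[:,1].reshape(-1,1),cv2.INTER_CUBIC).mean())
    prof=np.array(prof);ww=np.clip(prof-np.percentile(prof,40),0,None)**2;print(name,sg,(ww*ds).sum()/ww.sum()*1000,ds[prof.argmax()]*1000)
d=P[:2]-S;print('block in seat frame mm',d@ex*1000,d@ey*1000)
E
```

```text
[np.float64(298.1437699680511), np.float64(178.06815761448348)] [0.5331 0.2381 0.063 ]
x -1 0.3984612605907402 0.5000000000000073
x 1 0.3812093709391385 0.5000000000000073
y -1 0.5937358687649894 0.5000000000000073
y 1 0.5626371182486891 0.5000000000000073
block in seat frame mm 0.23624611245983104 0.7345422916710443
```

Call:
send_rows([
  [[-0.07,-0.05,2,0,0,0,0],[-0.07,-0.05,5,0,0,0,0],[-0.07,-0.05,7.5,0,0,0,0],[-0.07,-0.05,8.9,0,0,0,0],[-0.07,-0.05,8.9,0,0,0,0],[-0.07,-0.05,8.9,0,0,0,0]],
])

```text
time_s: 9.25
tcp_pos: [0.5749, 0.3721, 0.1831]
tool_rot: [2.531, 1.86, 0.015]
wrist_force: [0.5, 0.8, 0.7]
finger_gap: 0.0
```

```bash
python3 - <<'E'
from h import *
o=r.get_obs();print(o['time_s'],o['tcp_pos'],o['finger_gap'],o['wrist_force'])
for th in(1.3,1.2,1.1,1.0,.9,.8,.7,.6,.5,.45,.4,.36): print(th,rel(push(th),-17.25))
grab('side','side7');crop('side7',290,20,390,180,4,'side7c')
E
```

```text
9.25 [0.5749 0.3721 0.1831] 1.1031663724773782e-05 [0.4667 0.8394 0.6577]
1.3 [-3.144 -0.077  0.351  0.006 -0.007 -0.002]
1.2 [-4.36  -0.075  0.556  0.006 -0.007 -0.002]
1.1 [-5.549 -0.074  0.882  0.006 -0.007 -0.002]
1.0 [-6.699 -0.074  1.324  0.006 -0.007 -0.002]
0.9 [-7.8   -0.075  1.879  0.006 -0.007 -0.002]
0.8 [-8.84  -0.077  2.542  0.006 -0.007 -0.002]
0.7 [-9.808 -0.079  3.304  0.006 -0.007 -0.002]
0.6 [-10.695  -0.083   4.16    0.006  -0.007  -0.002]
0.5 [-11.493  -0.087   5.1     0.006  -0.007  -0.002]
0.45 [-11.855  -0.089   5.599   0.006  -0.007  -0.002]
0.4 [-12.193  -0.091   6.115   0.006  -0.007  -0.002]
0.36 [-12.443  -0.093   6.539   0.006  -0.007  -0.002]
```

View pics/side7c.png

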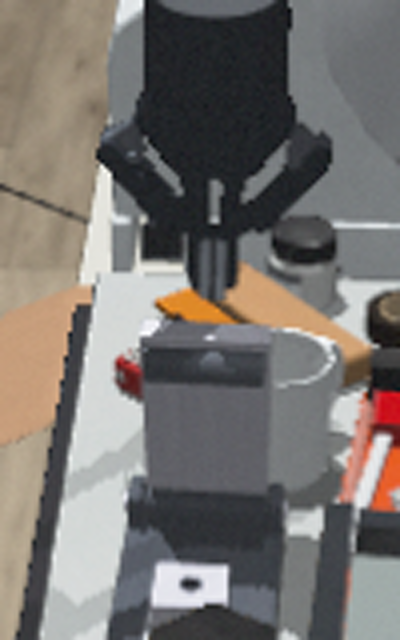

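```bash
python3 - <<'E'
from h import *
s=load('side7');o=r.get_obs();p=o['tcp_pos']
ex=np.array([np.cos(YAW),np.sin(YAW),0])
for z in(.0,.015,.025): print(z,(proj(s,[p-[0,0,z], p+.011*ex-[0,0,z]])-[290,20]).round(1)*4)
for th in(1.25,1.3,1.35,1.4):
    _,pt=plate(.5325,.2385,YAW,th)
    print(th,(proj(s,[pt(.136,-.035,.018),pt(.136,.035,.018),pt(.136,-.035,.004),pt(.136,.035,.004),pt(.12,0,-.01)])-[290,20]).round(1).tolist()and ((proj(s,[pt(.136,-.035,.018),pt(.136,.035,.018),pt(.136,-.035,.004),pt(.136,.035,.004)])-[290,20])*4).round().tolist())
E
```

```text
0.0 [[213.6 252. ]
 [212.4 262. ]]
0.015 [[213.2 276.4]
 [211.6 286.4]]
0.025 [[212.8 292. ]
 [211.6 302. ]]
1.25 [[138.0, 326.0], [270.0, 333.0], [136.0, 347.0], [268.0, 353.0]]
1.3 [[140.0, 318.0], [271.0, 325.0], [137.0, 337.0], [269.0, 344.0]]
1.35 [[141.0, 310.0], [271.0, 317.0], [138.0, 328.0], [270.0, 335.0]]
1.4 [[142.0, 303.0], [272.0, 309.0], [140.0, 320.0], [271.0, 327.0]]
```

Call:
send_rows([
  [[-1.5,-0.07,0.3,0,0,0,0],[-3.1,-0.07,0.35,0,0,0,0],[-3.7,-0.07,0.45,0,0,0,0],[-4.36,-0.07,0.56,0,0,0,0],[-4.95,-0.07,0.7,0,0,0,0],[-5.55,-0.07,0.88,0,0,0,0],[-6.1,-0.07,1.1,0,0,0,0],[-6.7,-0.07,1.32,0,0,0,0]],
])

```text
time_s: 10.1
tcp_pos: [0.5544, 0.3084, 0.1699]
tool_rot: [2.531, 1.86, 0.017]
wrist_force: [0.8, 1.1, 1.8]
finger_gap: -0.0004
```

```bash
python3 - <<'E'
from h import *
o=r.get_obs();print(o['time_s'],o['tcp_pos'],o['finger_gap'],o['wrist_force'])
for th in(1.0,.95,.9,.85,.8,.75,.7,.65,.6,.55,.5,.45,.4,.36): print(th,rel(push(th),-17.25)[:3])
grab('side','side8');crop('side8',290,20,390,180,4,'side8c')
E
```

```text
10.1 [0.5544 0.3084 0.1699] -0.0003501177729948697 [0.7643 1.1161 1.8293]
1.0 [-0.001 -0.02   0.052]
0.95 [-0.558 -0.021  0.315]
0.9 [-1.102 -0.022  0.606]
0.85 [-1.631 -0.023  0.923]
0.8 [-2.142 -0.024  1.267]
0.75 [-2.636 -0.026  1.636]
0.7 [-3.112 -0.028  2.029]
0.65 [-3.566 -0.03   2.445]
0.6 [-4.    -0.032  2.884]
0.55 [-4.411 -0.034  3.343]
0.5 [-4.798 -0.037  3.823]
0.45 [-5.161 -0.04   4.321]
0.4 [-5.499 -0.043  4.837]
0.36 [-5.75  -0.045  5.261]
```

View pics/side8c.png

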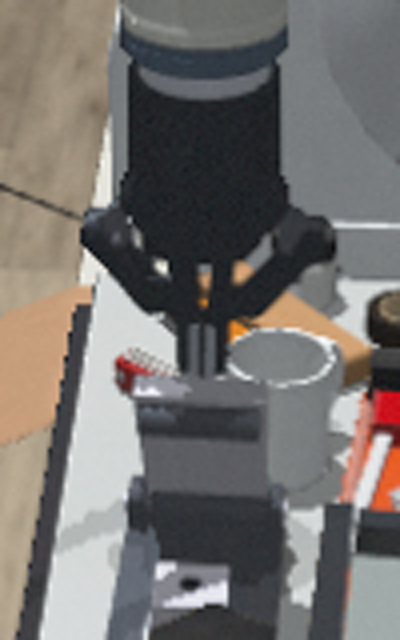

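Plate is tipping (about 1 rad), contact force small. Continue to about 0.5 rad.

Call:
send_rows([
  [[-0.56,0,0.32,0,0,0,0],[-1.1,0,0.6,0,0,0,0],[-1.63,0,0.92,0,0,0,0],[-2.14,0,1.27,0,0,0,0],[-2.64,0,1.64,0,0,0,0],[-3.11,0,2.03,0,0,0,0],[-3.57,0,2.45,0,0,0,0],[-4,0,2.88,0,0,0,0],[-4.41,0,3.34,0,0,0,0],[-4.8,0,3.82,0,0,0,0]],
])

```text
time_s: 11.15
tcp_pos: [0.5399, 0.2614, 0.1302]
tool_rot: [2.531, 1.859, 0.014]
wrist_force: [-1.1, 0.8, 0.1]
finger_gap: 0.0001
```

```bash
python3 - <<'E'
from h import *
o=r.get_obs();print(o['time_s'],o['tcp_pos'],o['finger_gap'],o['wrist_force'])
for th in(.5,.45,.4,.36,.35): print(th,rel(push(th),-17.25)[:3])
grab('side','side9');crop('side9',290,60,390,220,4,'side9c')
E
```

```text
11.15 [0.5399 0.2614 0.1302] 0.00013721607091773502 [-1.1123  0.7573  0.1255]
0.5 [ 0.15  -0.031 -0.105]
0.45 [-0.212 -0.033  0.394]
0.4 [-0.549 -0.036  0.91 ]
0.36 [-0.799 -0.038  1.335]
0.35 [-0.859 -0.038  1.443]
```

View pics/side9c.png

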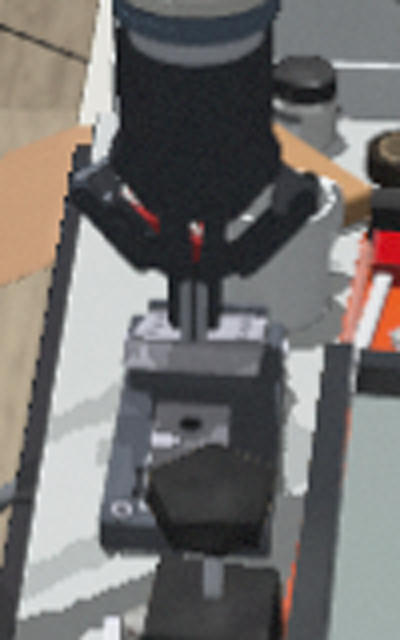

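Plate is around 0.5 rad, block still on seat. Follow down to about 0.38 with small steps.

Call:
send_rows([
  [[-0.1,0,0.2,0,0,0,0],[-0.21,0,0.4,0,0,0,0],[-0.33,0,0.57,0,0,0,0],[-0.45,0,0.74,0,0,0,0],[-0.55,0,0.91,0,0,0,0],[-0.62,0,1.03,0,0,0,0],[-0.67,0,1.12,0,0,0,0],[-0.67,0,1.12,0,0,0,0]],
])

```text
time_s: 12.0
tcp_pos: [0.5376, 0.2543, 0.1178]
tool_rot: [2.531, 1.858, 0.011]
wrist_force: [-0.5, 0.3, 0.4]
finger_gap: -0.0
```

Check state, then press lightly the last bit.

Call:
send_rows([
  [[-0.05,0,0.07,0,0,0,0],[-0.1,0,0.14,0,0,0,0],[-0.15,0,0.2,0,0,0,0],[-0.15,0,0.25,0,0,0,0],[-0.15,0,0.25,0,0,0,0]],
])

```text
time_s: 12.5
tcp_pos: [0.5371, 0.2529, 0.1152]
tool_rot: [2.532, 1.858, 0.011]
wrist_force: [-0.7, 1.4, 0.5]
finger_gap: 0.0001
```

```bash
python3 - <<'E'
from h import *
o=r.get_obs();print(o['time_s'],o['tcp_pos'],o['finger_gap'],o['wrist_force'])
print(rel(push(.349),-17.25)[:3])
grab('side','side10');
draw('side10',[plate(.5327,.2389,YAW,.349)[0]],'ov10',(300,100,380,200),6)
E
```

```text
12.5 [0.5371 0.2529 0.1152] 0.00010432902115301147 [-0.6523  1.3558  0.5163]
[ 0.037 -0.016 -0.044]
```

View pics/ov10.png

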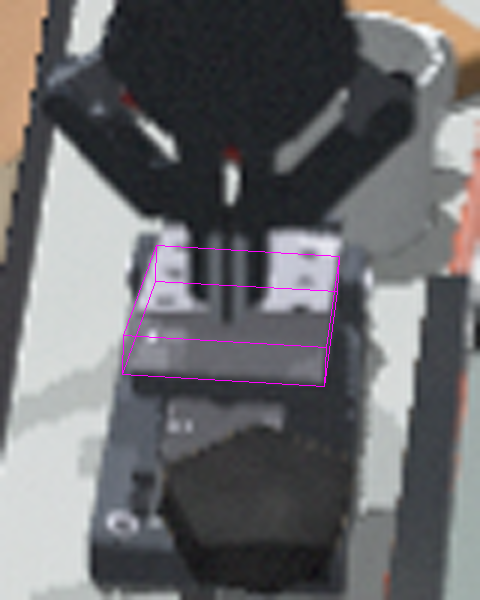

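Call:
send_rows([
  [[0,0,0.1,0,0,0,0],[0,0,0.15,0,0,0,0],[0,0,0.2,0,0,0,0],[0,0,0.2,0,0,0,0]],
])

```text
time_s: 12.95
tcp_pos: [0.5373, 0.253, 0.1144]
tool_rot: [2.531, 1.858, 0.012]
wrist_force: [-1.3, -0.4, 5.6]
finger_gap: 0.0
```

Call:
send_rows([
  [[0,0,0.1,0,0,0,0],[0,0,0.15,0,0,0,0]],
])

```text
time_s: 13.15
tcp_pos: [0.5375, 0.2531, 0.1142]
tool_rot: [2.531, 1.858, 0.014]
wrist_force: [-3.3, -1.3, 8.8]
finger_gap: 0.0001
```

Call:
send_rows([
  [[0,0,-1,0,0,0,0],[0,0,-4,0,0,0,0],[0,0,-8,0,0,0,0],[3,0,-13,0,0,0,0],[6,0,-18,0,0,0,0],[9,0,-20,0,0,0,0],[13,0,-20,0,0,0,0],[17,0,-20,0,0,0,0],[20,0,-20,0,0,0,0],[20,0,-20,0,0,0,0]],
])

```text
time_s: 14.15
tcp_pos: [0.5959, 0.4469, 0.3103]
tool_rot: [2.528, 1.863, 0.006]
wrist_force: [0.7, -0.9, -1.6]
finger_gap: 0.0
```

```bash
python3 - <<'E'
from h import *
o=r.get_obs();print(o['time_s'],o['tcp_pos'],o['finger_gap'],o['wrist_force'])
grab('side','side11');grab('top','top11')
L=[plate(.5327,.2389,YAW,.349)[0]]+basebox(.5327,.2389,YAW)
draw('side11',L,'ov11',(300,100,380,220),5)
crop('side11',300,100,380,220,5,'side11c');
draw('top11',L[:1],'top11c',(220,120,340,220),6)
E
```

```text
14.15 [0.5959 0.4469 0.3103] 1.4729429168999007e-05 [ 0.7044 -0.9356 -1.5928]
```

View pics/ov11.png

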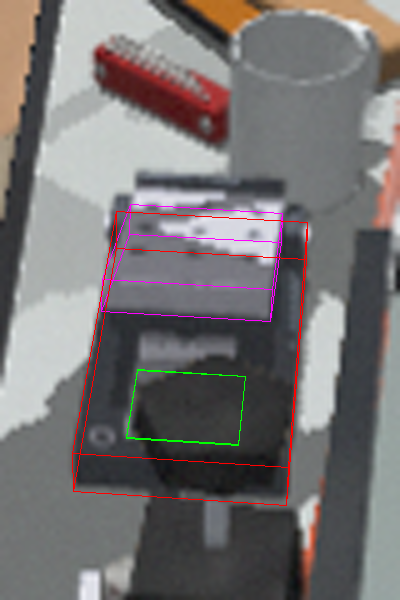

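View pics/side11c.png

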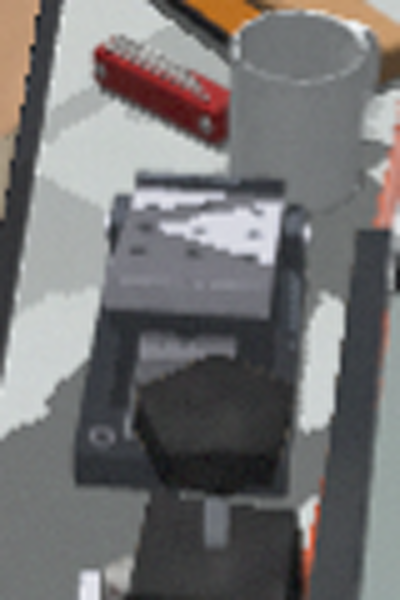

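View pics/top11c.png

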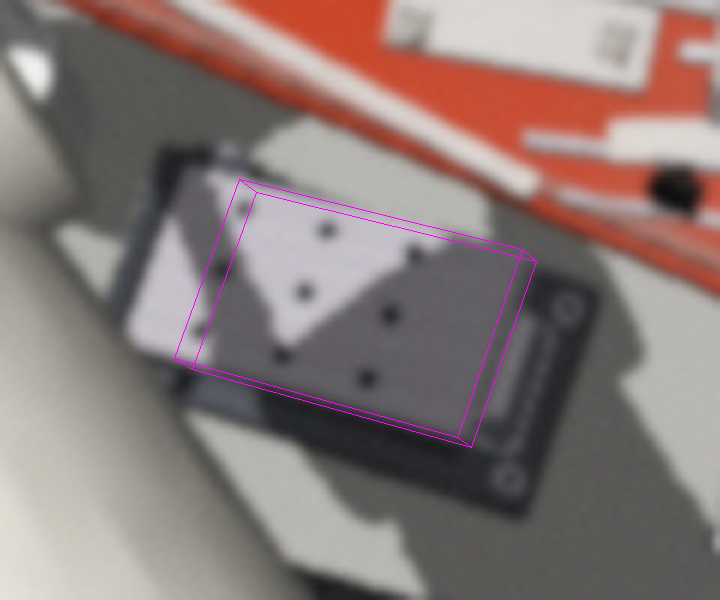

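```bash
python3 - <<'E'
from h import *
grab('top','top12')
S=(.5327,.2389)
L=[plate(*S,YAW,.349)[0],(box(*S,YAW,.036,.04,.022,.063),(0,255,255))]+basebox(*S,YAW)[1:]
draw('top12',L,'top12c',(260,130,340,210),9)
crop('top12',220,120,460,260,3.3,'top12d')
print(r.get_obs()['time_s'])
E
```

```text
14.3
```

View pics/top12c.png

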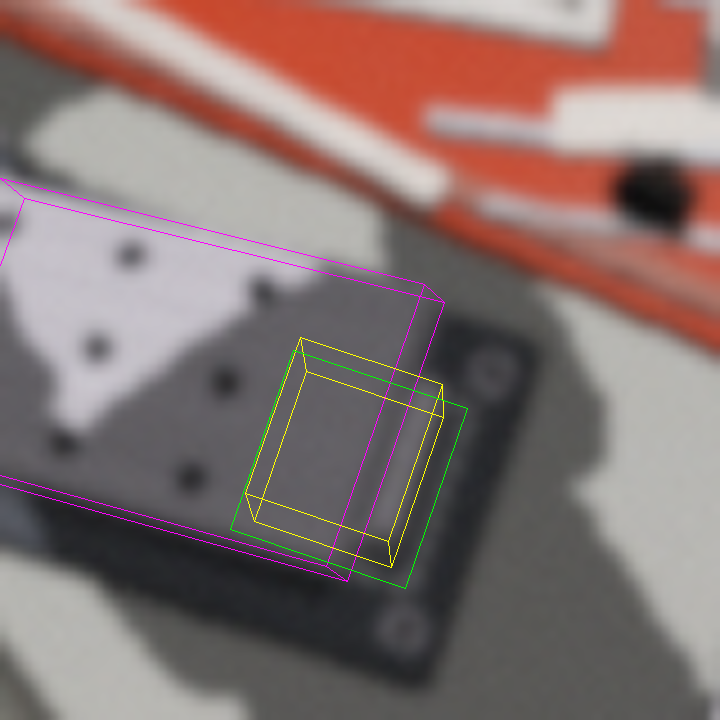

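View pics/top12d.png

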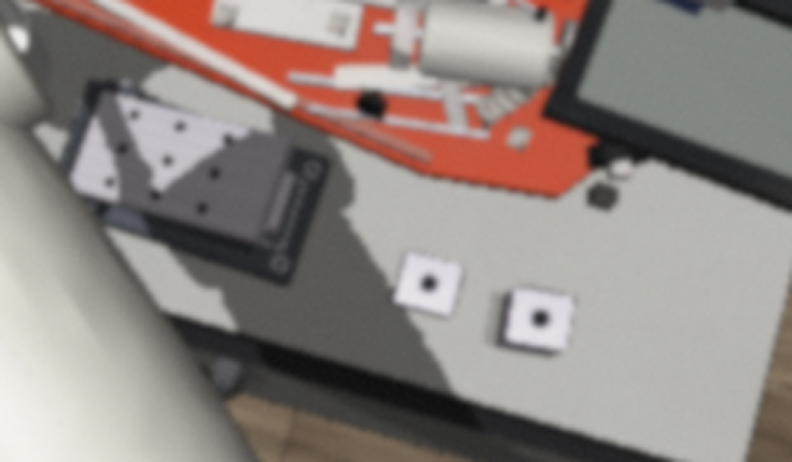

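Call:
send_rows([
  [[0,0,0,0,0,0,4],[0,0,0,0,0,0,4],[0,0,0,0,0,0,4],[0,0,0,0,0,0,4],[0,0,0,0,0,0,4],[0,0,0,0,0,0,4],[0,0,0,0,0,0,4],[0,0,0,0,0,0,4]],
])

```text
time_s: 15.1
tcp_pos: [0.5958, 0.4427, 0.3151]
tool_rot: [2.531, 1.858, 0.013]
wrist_force: [-0.9, -1.0, -0.3]
finger_gap: 0.0397
```

```bash
python3 - <<'E'
from h import *
f=grab('top','top13'); a=load('top12')['image'].astype(int)
print(abs(f['image'].astype(int)-a)[150:210,265:330].mean(), r.get_obs()['wrist_force'])
print(r.sign_off())
E
```

```text
1.7907692307692307 [-0.0599  0.6711 -0.5893]
the job is handed in; nothing more can be done
None
```

I stood the 41 mm block upright on the outlined seat while the plate was up. I then tipped the plate down with closed fingers until its roller rested on the block, and handed in at about 15 s with the arm clear of everything.

- **Block position:** before tipping, the top camera put the block within about 0.2 mm of the outline's centre. After tipping, the end of the block that shows past the plate still fits that position.
- **Plate angle:** the final pictures from both cameras match the model drawn at 0.349 rad (20 degrees). I judged this by eye from the overlay and did not measure the angle. When I pressed down lightly, the force rose to about 9 N with under 1 mm of give, which fits the roller sitting firmly on the block.
- **Other blocks:** the low and tall blocks look unmoved in the last pictures.
- **Stability:** two top pictures of the plate and seat area, taken about 0.8 s apart, barely differed.
- **Disagreement:** early on, the side camera placed the seat a few mm from where the top camera did. I used mainly the top camera and checked the block directly against the outline, where the agreement was good.

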